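# Take a picture with the microscope camera

### The job

Take a picture with the microscope's camera from the white controller on the desk: press the large round key fully down for a moment to wake the camera and let it come up again, then press the long bar key fully down for a moment to release the shutter, and let it up too. Do not press the square key or the small round key.

Things in the scene. Friction and masses are not known exactly. Their poses are not given: they have to be found in the camera images.
- round_key_top (a point): centre of the top of the large round key: a plain grey flat-topped cylinder, 34 mm in diameter; its z axis points up, its x and y axes are those of the controller (y along the controller's long side). The key top stands 54 mm above the table when up and 12 mm above the 60 x 64 mm black collar round it; travel 8 mm straight down. Neighbouring keys are 80 mm apart, centre to centre, in a two by two block on a white controller, 200 x 260 mm, its deck 30 mm above the table
- bar_key_top (a point): centre of the top of the long bar key: a plain grey flat-topped bar, 50 mm long (along its y axis) and 20 mm wide (along x), in the same block of four keys; same height, travel and axes as the round key
- round_key (a joint): how far the large round key is pressed: value 0 = up, grows as it is pressed, 0.008 m = fully down; a return spring pushes it back up (1.8 N starts it, 6 N holds it fully down)
- bar_key (a joint): how far the long bar key is pressed: value 0 = up, grows as it is pressed, 0.008 m = fully down; a return spring pushes it back up (1.8 N starts it, 6 N holds it fully down)
- square_key (a joint): how far the square key (30 x 30 mm, grey, in the same block, not to be pressed) is pressed: value 0 = up, grows as it is pressed, 0.008 m = fully down; a return spring pushes it back up (1.8 N starts it, 6 N holds it fully down)
- small_key (a joint): how far the small round key (18 mm in diameter, grey, in the same block, not to be pressed) is pressed: value 0 = up, grows as it is pressed, 0.008 m = fully down; a return spring pushes it back up (1.8 N starts it, 6 N holds it fully down)

How it is judged (in metres and radians):
On the way, in this order (a step that is already met when the one before it is completed fails the run):
1. the large round key is pressed down alone (value of joint round_key above 0.005 m and value of joint bar_key below 0.002 m), for 0.1 s.
2. the large round key is up again and the bar key still up (value of joint each of round_key, bar_key below 0.002 m), for 0.1 s.
3. then the long bar key is pressed down alone (value of joint bar_key above 0.005 m and value of joint round_key below 0.002 m), for 0.1 s.
At the end, for the whole second after the job is handed in: all four keys are up again (each less than 2 mm down) (all of step 2 and value of joint each of square_key, small_key below 0.002 m); the robot touches nothing.
It fails at once if the square key or the small round key is pressed (more than 3 mm down) (value of joint any of square_key, small_key above 0.003 m).
It fails at once if the large round key and the bar key are pressed at the same time (both more than 3 mm down) (value of joint each of round_key, bar_key above 0.003 m).
It also fails if it takes over 32 s, if anything falls off the work surface, if the arm or the gripper's body presses on something with over 40 N, if the wrist force passes 120 N, or if a joint passes its speed limit or range.

### The arm

A 6-joint arm with a two-finger parallel gripper is mounted at the origin on the work surface. World frame = base frame: x ahead of the robot, y to its left, z up, the work surface at z = 0. Lengths are in m, angles in degrees, forces in N, time in s.
With the tool pointing down it reaches from about 0.375 to 0.75 m from the base axis. Payload 9 kg.
Tool frame: the origin (TCP) lies where the fingers leave the gripper's body, on its centre line; the fingertips stand 73 mm ahead of it and the grasp point (between the pads) lies 54 mm ahead of it (robot.tip_reach is the distance from the TCP to the fingertips, in m); z points along the fingers, y is the direction in which the jaws open and shut (so a half turn about z gives the same grasp; the last joint's range is limited). The gripper opens to 85 mm and grips with 20 to 120 N. Pads are 22 mm wide; open, the fingers measure 114 mm over their backs; the gripper's body (76 mm by 85 mm) begins 54 mm behind the grasp point. The pads swing forward as they close: fully open they stand 13 mm farther back than shut.
Start: joints at [53.703, 5.964, 5.575, 89.605, 0, 77.527], TCP at [0.242, 0.549, 0.304] pointing down, gripper open.
Joint ranges: [-171.21, 171.21], [-48.23, 106.86], [-62.78, 66.21], [-105.2, 120.99], [-86.42, 89.51], [-180, 180]. Speed limits (degrees/s): [127.2, 127.2, 147.25, 180, 180, 180].

### API

Orientations are given as [roll, pitch, yaw] about the fixed x, y, z axes, in that order (R = Rz(yaw) Ry(pitch) Rx(roll)).
In Python, from plant import robot gives the robot as it stands. Calls block until the motion is done:
- robot.move_pose(position, orientation): joint-space move of the TCP to a pose.
- robot.line_to(position, vel=0.15, rotation=None, guard=None): straight line of the TCP; rotation=None keeps the orientation; vel is the mean speed in m/s. With guard (N) it stops when the force on the tool has changed by that much, and returns True; else False.
- robot.goto_joints(angles): joint-space move.
- robot.set_gripper(opening): finger opening in m; the grip force is fixed at half the most; returns when the fingers have stopped.
- robot.pause(seconds).
- robot.ik(position, orientation): joint angles nearest the present ones, or None.
- robot.observe(): the state.
- robot.grab_frame(name): name is "scene" or "top" or "wrist"; returns the picture (480x640x3 uint8, blue, green, red); there is no depth.
- robot.get_calibration(name): a dict with "vertical_fov" (degrees; the focal length in pixels is half the picture's height over the tangent of half this angle, whatever the lens; pixels are square), "cx", "cy" (the principal point, pixels), "rvec" (rotation vector, rad) and "tvec" (3), from world to camera coordinates, as OpenCV has them. Camera axes: x right, y down, z forward; pixel columns grow to the right and rows downward; lengths in m; the calibration is good to about 2 mm. A picture is of the moment at which its call begins: read the wrist's pose just before it. get_calibration takes no time and is no camera call; for the wrist camera it gives the pose at the moment of the call.
A pose or a line that the arm cannot do raises robot.IKError and nothing moves.
- robot.job_done(): hands the job in, once; it reports no verdict.
The state is a dict: "time": time; "q": joint angles; "qvel": joint speeds; "joint_torque": joint torques, N m; "tool_pos": TCP position; "tcp_rot": TCP orientation; "ft_force": force on the tool from outside, world axes, zero at the start; "torque": the same for the moment, N m; "gripper_width": finger opening in m.
Only numpy, scipy, OpenCV 4.12 (cv2) and the standard library are available. Lean on these libraries where they do the work, as an engineer would, in place of code of your own. Each camera call takes 0.05 s, during which the arm holds its last target. There are 200 camera calls.

## Working session

There is one attempt and no reset: what is moved stays moved. The work goes in short steps, each a Python script; the robot and the scene stay as the last script left them, time stands still between calls to the robot, and variables do not carry over. Pictures are saved under pics/ and viewed, on a budget of 10 in all, crops included, one or two more only if the job needs it, and the job is handed in when it is done.

```bash
mkdir -p pics; python3 - <<'E'
from plant import robot
import cv2
for n in("top","scene"):
    cv2.imwrite(f"pics/{n}0.png",robot.grab_frame(n)); print(n,robot.get_calibration(n))
print(robot.observe()["time"],robot.tip_reach)
E
```

```text
top {'vertical_fov': 50.526393838624394, 'cx': 321.6931445781671, 'cy': 245.50687745318055, 'rvec': array([ 2.22189924, -2.16457402,  0.12643177]), 'tvec': array([-0.01406502,  0.58805857,  0.67368981])}
scene {'vertical_fov': 49.40831622509642, 'cx': 325.7689612279176, 'cy': 239.12959219814968, 'rvec': array([ 0.96183675,  2.31712161, -1.23691138]), 'tvec': array([ 0.38408241, -0.18678191,  1.02012695])}
0.1 0.0726
```

View pics/top0.png

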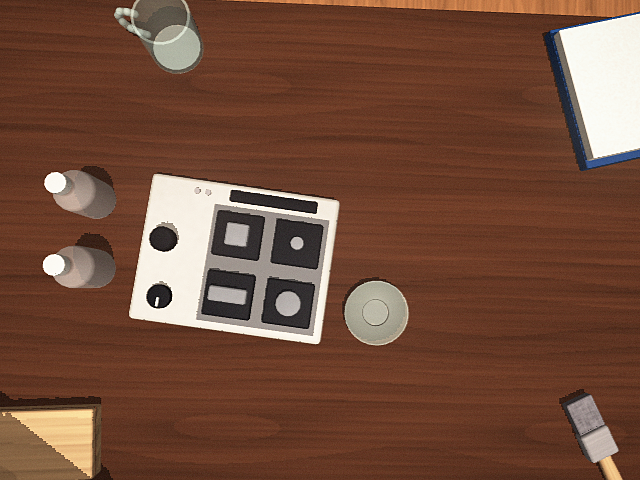

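The top view shows the large round key at (288,303), the bar at (227,295), the square at (236,235) and the small round key at (297,243).

```bash
cat > h.py <<'E'
from plant import robot
import cv2, numpy as np
def pix2w(c,uv,z):
    f=240/np.tan(np.radians(c["vertical_fov"]/2)); R=cv2.Rodrigues(c["rvec"])[0]; C=-R.T@c["tvec"]
    d=R.T@np.array([(uv[0]-c["cx"])/f,(uv[1]-c["cy"])/f,1]); return C+d*(z-C[2])/d[2]
def w2pix(c,P):
    f=240/np.tan(np.radians(c["vertical_fov"]/2)); K=np.array([[f,0,c["cx"]],[0,f,c["cy"]],[0,0,1]])
    return cv2.projectPoints(np.float64(P),c["rvec"],c["tvec"],K,None)[0].reshape(-1,2)
E
python3 - <<'E'
from h import *
c=robot.get_calibration("top")
P={k:pix2w(c,uv,.054) for k,uv in dict(round=(288,303),bar=(227,295),square=(236,235),small=(297,243)).items()}
for k in P: print(k,P[k].round(4))
for a,b in(("round","bar"),("bar","square"),("square","small"),("small","round")): print(a,b,np.linalg.norm(P[a]-P[b]))
d=P["bar"]-P["round"];e=P["square"]-P["small"];print(np.degrees(np.arctan2(d[1],d[0])),np.degrees(np.arctan2(e[1],e[0])))
for uv in((80,266),(79,185)): print(pix2w(c,uv,0.05))
s=robot.get_calibration("scene"); print(w2pix(s,list(P.values())).round(1))
print(robot.observe()["tcp_rot"])
E
```

```text
round [0.5095 0.0442 0.054 ]
bar [0.518  0.1235 0.054 ]
square [0.5965 0.1149 0.054 ]
small [0.5882 0.0347 0.054 ]
round bar 0.07974046455462998
bar square 0.07898039085617883
square small 0.08057292397616075
small round 0.07919172876726109
83.93210443265724 84.07752997081833
[0.55075202 0.31543368 0.05      ]
[0.65719973 0.32353075 0.05      ]
[[365.9 232.5]
 [411.2 261. ]
 [361.3 288. ]
 [316.7 255.3]]
[-1.79933097e+02 -1.52916048e-02  1.56174100e+02]
```

View pics/scene0.png

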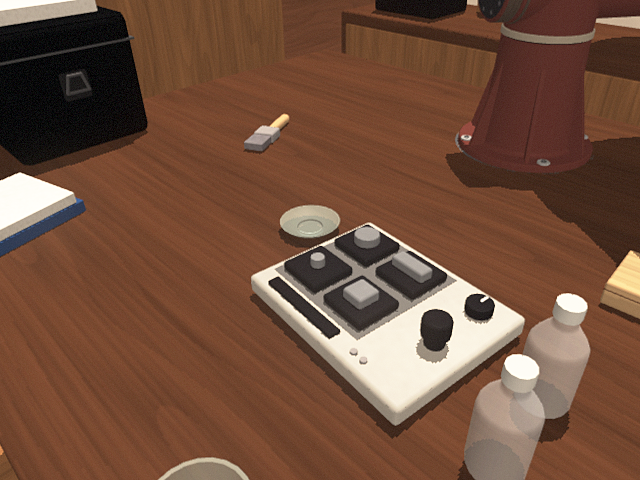

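The scene view agrees: round key at (367,232) and bar at (411,262), within 1-2 px of prediction, and the block measures 80 mm. Next I'll press the round key with shut jaws, jaw axis along the bar.

```bash
cat >> h.py <<'E'
ORI=[180,0,174]; T=robot.tip_reach
def press(xy):
    p=lambda z:[xy[0],xy[1],z+T]
    if robot.line_to(p(.066),vel=.1,guard=10): print("early contact")
    g=robot.line_to(p(.0445),vel=.025,guard=12)
    robot.pause(.3); o=robot.observe(); print("guard",g,"tip z",o["tool_pos"][2]-T,"xy",o["tool_pos"][:2],"F",o["ft_force"].round(1),"t",o["time"])
    robot.line_to(p(.10),vel=.06); robot.pause(.3)
E
python3 - <<'E'
from h import *
robot.set_gripper(0)
robot.move_pose([.5095,.0442,.10+T],ORI)
o=robot.observe(); print(o["tool_pos"],o["tcp_rot"],o["gripper_width"],o["ft_force"],o["time"])
cv2.imwrite("pics/scene1.png",robot.grab_frame("scene")[140:380,220:540])
E
```

```text
[0.50962177 0.04479397 0.17286725] [1.79993923e+02 2.10617999e-02 1.74043536e+02] 0.00020312613096900182 [0.31868477 0.57291536 0.00466896] 2.9667
```

View pics/scene1.png

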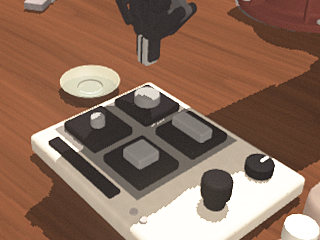

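The crop shows the shut fingertips, at about (148,62), above the round key at (148,97). Now I'll press it.

```bash
python3 - <<'E'
from h import *
press((.5095,.0442))
E
```

```text
guard True tip z 0.04605519801282228 xy [0.50966533 0.0441672 ] F [-2.   0.4  5.6] t 4.5917
```

The round key went fully down (tip at 46.1 mm, 5.6 N). Now the bar, then I'll back away and check.

```bash
python3 - <<'E'
from h import *
robot.line_to([.518,.1235,.10+T],vel=.12)
press((.518,.1235))
robot.line_to([.518,.1235,.30],vel=.2)
robot.goto_joints([53.703,5.964,5.575,89.605,0,77.527]); robot.pause(.3)
o=robot.observe(); print(o["ft_force"],o["time"])
a=robot.grab_frame("scene")[200:350,250:480]; b=cv2.imread("pics/scene0.png")[200:350,250:480]
print(np.abs(a.astype(int)-b).max(), (np.abs(a.astype(int)-b).max(2)>40).sum())
cv2.imwrite("pics/end.png",cv2.resize(np.hstack([b,a]),None,fx=1.7,fy=1.7))
E
```

```text
guard True tip z 0.04607208869913937 xy [0.51815487 0.12351459] F [-2.3  0.1  6.5] t 8.3417
[ 0.46349689 -1.1292655  -0.48446402] 12.625
18 0
```

View pics/end.png

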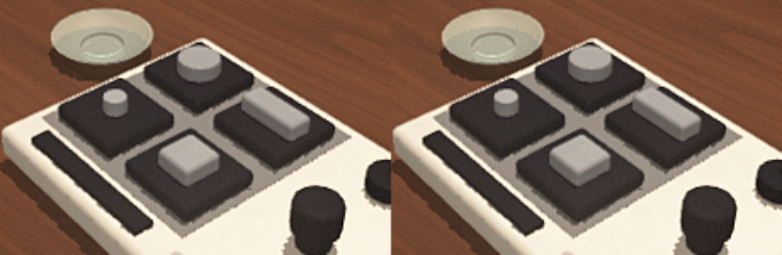

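The before and after crops are identical: all four keys are up (round about (198,62), bar about (275,112)) and nothing has moved.

```bash
python3 -c "
from plant import robot
robot.job_done()"
```

```text
the job is handed in; nothing more can be done
```

I pressed the large round key fully down with the shut fingertips and let it up. I then did the same with the long bar key, moved the arm clear and handed the job in at about 12.6 s of the 32 s allowed.

- **Depth:** both presses stopped with the fingertips at 46.1 mm. That is about 7.9 mm of the 8 mm travel, with 5.6 N on the round key and 6.5 N on the bar.
- **End state:** the final scene picture matches the starting one, with all four keys up and nothing moved. The key positions from the two cameras agreed to 1–2 pixels.
- **Not checked:** I took no picture between the two presses, so the round key coming up before the bar press rests on its return spring and the end picture. No check failed or disagreed.

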